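# Three dishes, three swapped lids

### The job

The lids of the three stoneware dishes (round, square, oblong) got mixed up after the washing-up: each lies loose on top of a dish it does not fit. Put every lid on the dish of its own shape so that it drops fully home and all three dishes are closed, leaving the dishes standing where they are. The cork mat is free if you need somewhere to put a lid down on the way.

Things in the scene. Friction and masses are not known exactly. Their poses are not given: they have to be found in the camera images.
- round_lid: The round lid. Round: plug 90 mm across, plate 106 mm. Any yaw fits. Pale wood: plug 12 mm deep (foot tapered in 2 mm), plate 8 mm thick resting on the rim, upright bar grip 50 mm along x, 16 mm along y, 28 mm tall, top 48 mm above origin. Origin: centre of plug's underside. 0.13 to 0.2 kg. Origin above dish's origin: home 48 mm, loose on a wrong dish 60 mm.
- square_lid: The square lid. Square: plug 66 x 66 mm, plate 82 x 82 mm. Fits in four yaws. Pale wood: plug 12 mm deep (foot tapered in 2 mm), plate 8 mm thick resting on the rim, upright bar grip 50 mm along x, 16 mm along y, 28 mm tall, top 48 mm above origin. Origin: centre of plug's underside. 0.13 to 0.2 kg. Origin above dish's origin: home 48 mm, loose on a wrong dish 60 mm.
- oblong_lid: The oblong lid. Oblong: plug 114 mm (x) x 42 mm, plate 130 x 58 mm. Fits in two yaws, x along the dish's x. Pale wood: plug 12 mm deep (foot tapered in 2 mm), plate 8 mm thick resting on the rim, upright bar grip 50 mm along x, 16 mm along y, 28 mm tall, top 48 mm above origin. Origin: centre of plug's underside. 0.13 to 0.2 kg. Origin above dish's origin: home 48 mm, loose on a wrong dish 60 mm.
- round_dish: The round dish. Round: opening 96 mm, outside 108 mm across. White stoneware, 60 mm tall, open top, walls 6 mm, 0.8 kg. Two small lug handles at its +x and -x sides, 15 mm proud, below the rim. Origin: centre of its underside, z up.
- square_dish: The square dish. Square: opening 72 x 72 mm, outside 84 x 84 mm. White stoneware, 60 mm tall, open top, walls 6 mm, 0.8 kg. Two small lug handles at its +x and -x sides, 15 mm proud, below the rim. Origin: centre of its underside, z up.
- oblong_dish: The oblong dish. Oblong: opening 120 mm (along x) x 48 mm (along y), outside 132 x 60 mm. White stoneware, 60 mm tall, open top, walls 6 mm, 0.8 kg. Two small lug handles at its +x and -x sides, 15 mm proud, below the rim. Origin: centre of its underside, z up.
- cork_mat: Round cork pot mat, 140 mm across, 8 mm thick, 0.25 kg, with nothing on it at the start: a free spot. Origin: centre of its underside. The glass of the cold hob is at z = 0, the stone worktop beside it 6 mm lower; mat and dishes stand on either.

How it is judged (in metres and radians):
At the end, for the whole second after the job is handed in: Each lid sits in the dish of its own shape, fully home (its origin 44 to 51.5 mm above the dish's origin, within 8 mm of its axis, level within 0.08 rad) and at rest; each dish stands upright (within 0.08 rad) and within 40 mm of where it stood (z of round_lid in the frame of round_dish between 0.044 and 0.0515 m and horizontal distance between round_lid and round_dish below 0.008 m and angle between each of round_lid, round_dish, square_lid, square_dish, oblong_lid, oblong_dish's own z axis and vertical below 0.08 rad and distance of each of round_dish, square_dish, oblong_dish from where it was at the start of the episode below 0.04 m and linear speed of each of round_lid, square_lid, oblong_lid below 0.02 m/s and angular speed of each of round_lid, square_lid, oblong_lid below 0.2 rad/s and z of square_lid in the frame of square_dish between 0.044 and 0.0515 m and horizontal distance between square_lid and square_dish below 0.008 m and z of oblong_lid in the frame of oblong_dish between 0.044 and 0.0515 m and horizontal distance between oblong_lid and oblong_dish below 0.008 m); the robot touches nothing.
It fails at once if a dish is tipped over (angle between any of round_dish, square_dish, oblong_dish's own z axis and vertical above 0.4 rad).
It also fails if it takes over 120 s, if anything falls off the work surface, if the arm or the gripper's body presses on something with over 40 N, if the wrist force passes 120 N, or if a joint passes its speed limit or range.

### The arm

A 6-joint arm with a two-finger parallel gripper is mounted at the origin on a cart in front of the work surface, level with it; the furniture and walls round the work are solid. World frame = base frame: x ahead of the robot, y to its left, z up, the work surface at z = 0. Lengths are in m, angles in degrees, forces in N, time in s.
With the tool pointing down it reaches from about 0.275 to 0.825 m from the base axis. Payload 5.2 kg.
Tool frame: the origin (TCP) lies between the finger pads; the fingertips stand 11 mm ahead of it and the grasp point (between the pads) lies 8 mm behind it; z points along the fingers, y is the line along which they close (so a half turn about z gives the same grasp; the last joint's range is limited). The gripper opens to 93 mm and grips with 3 to 60 N. Pads are 15 mm wide; open, the fingers measure 128 mm over their backs; the gripper's body (75 mm by 188 mm) begins 65 mm behind the grasp point.
Start: joints at [51.463, 14.817, 87.949, -0, 77.235, -11.62], TCP at [0.249, 0.49, 0.23] pointing down, gripper open.
Joint ranges: [-179.93, 179.93], [-52.35, 119.4], [10.71, 147.94], [-69.91, 249.91], [12.55, 155.21], [-178.61, 178.61]. Speed limits (degrees/s): [147.25, 147.25, 180, 180, 180, 180].

### API

Orientations are given as a 3x3 rotation matrix whose columns are the frame's x, y, z axes.
In Python, from plant import * gives the robot as it stands.
- The arm moves only by the tool jog_arm, never from a script. Its argument "deltas" is one flat list of numbers, 7 for each row, row after row: the turn, a rotation vector about the tool's x, y, z in units of 6 degrees (1.0 is 6 degrees), then the shift along the tool's x, y, z in units of 40 mm (1.0 is 40 mm), then the opening, from 0 (shut) to 1 (fully open). In form: [ax, ay, az, dx, dy, dz, hand, ax, ay, az, dx, dy, dz, hand, ...]. A call has 1 to 8 rows; each row shifts and turns the commanded pose from where the row before left it, along the tool's axes as they then stand; what a row does not reach is not made up. A row lasts 1/12 s, in which the tool goes at most 41.7 mm and 7.16 degrees, less where a joint would pass 70% of its speed; a pose out of reach is approached as far as the arm can. A call is refused whole if a number of a shift passes 1 or a number of a turn 1, either way. A call with a gripper value outside its range is refused whole. The fingers move at their own pace and stop on an object; "squeeze" is the grip in N (left out, the last holds). Time passes only in rows, so rows that do not move let the fingers close. It gives the time, the measured TCP pose, the force, the opening and the grip force at its end, in the units of the state.
- read_state(): the state, without advancing time (a new reading comes with each control period).
- camera(name): name is "scene" or "top" or "wrist"; returns a dict with "color" (480x640x3 uint8, blue, green, red), "mtx" (3x3 intrinsics, pixels), "R" (3x3) and "t" (3): a world point X has camera coordinates R X + t; the wrist camera has in their place "T_tool_cam" (4x4, takes a point from camera to tool coordinates, whose origin is the TCP and whose axes are the flange's). Camera axes: x right, y down, z forward; pixel columns grow to the right and rows downward; lengths in m; the calibration is good to about 2 mm. A picture is of the moment at which its call begins: read the wrist's pose just before it. There is no depth.
- hand_in(): hands the job in; it is judged then, once.
The state is a dict: "time_s": time; "q": joint angles; "qd": joint speeds; "joint_torque": joint torques, N m; "tool_pos": TCP position; "orientation": TCP orientation; "contact_force": force on the tool from outside, world axes, zero at the start; "wrist_torque": the same for the moment, N m; "finger_gap": finger opening in m; "gripper_force": force on a finger pad.
Only numpy, scipy, OpenCV 4.12 (cv2) and the standard library are available. Lean on these libraries where they do the work, as an engineer would, in place of code of your own. Each camera call takes 0.05 s, during which the arm holds its last target. There are 200 camera calls.

## Working session

There is one attempt and no reset: what is moved stays moved. The work goes in short steps, Python scripts to look and compute and a tool call to move; the robot and the scene stay as the last step left them, time stands still between calls to the robot, and variables do not carry over. Pictures are saved under pics/ and viewed, at most 14 in all, crops included, and the job is handed in when it is done.

Besides the shell and the picture viewer there is one more tool, called as a command line: name --argument value ..., lists and objects as JSON in quotes. jog_arm: Moves the arm, as the interface text tells. Its arguments: {"type":"object","properties":{"deltas":{"type":"array"},"squeeze":{"type":"number"}},"required":["deltas"]}

```bash
ls; mkdir -p pics; python3 - <<'E'
from plant import *
import cv2
for n in ("top","scene"):
    c=camera(n); cv2.imwrite(f"pics/{n}0.png",c["color"])
    print(n,c["mtx"].round(1).tolist(),c["R"].round(4).tolist(),c["t"].round(4).tolist())
s=read_state(); print(s)
E
```

```text
pics
top [[483.8, 0.0, 311.9], [0.0, 483.8, 233.5], [0.0, 0.0, 1.0]] [[0.0035, -1.0, 0.0055], [-0.9924, -0.0041, -0.123], [0.123, -0.005, -0.9924]] [0.03, 0.4652, 1.1432]
scene [[625.2, 0.0, 315.2], [0.0, 625.2, 230.8], [0.0, 0.0, 1.0]] [[0.8041, -0.5942, 0.0182], [-0.4136, -0.5813, -0.7007], [0.4269, 0.556, -0.7132]] [-0.3529, 0.2713, 1.4592]
{'time_s': 0.1, 'q': array([ 5.14638858e+01,  1.48562537e+01,  8.80043038e+01, -3.12596063e-04,
        7.72347713e+01, -1.16194354e+01]), 'qd': array([-0.09517765, -0.1000293 , -0.18161075, -0.03983538,  0.07613139,
        0.04969254]), 'joint_torque': array([ 2.62289504e-03, -4.38213372e+01, -2.84642261e+01,  7.22218934e-02,
        3.60711361e-02, -5.86946385e-05]), 'tool_pos': array([0.2486611 , 0.49004957, 0.22889336]), 'orientation': array([[-8.91666165e-01,  4.52692372e-01, -1.03239905e-03],
       [ 4.52693429e-01,  8.91665272e-01, -1.30476640e-03],
       [ 3.29896578e-04, -1.63077632e-03, -9.99998616e-01]]), 'contact_force': array([-0.04113832,  0.74351703,  0.12066195]), 'wrist_torque': array([ 0.04147904,  0.03136737, -0.04909764]), 'gripper_force': 0.0, 'finger_gap': 0.09309369718311929}
```

View pics/top0.png

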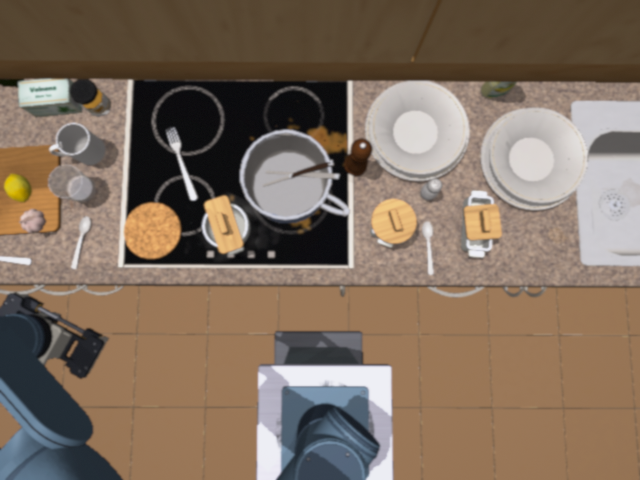

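View pics/scene0.png

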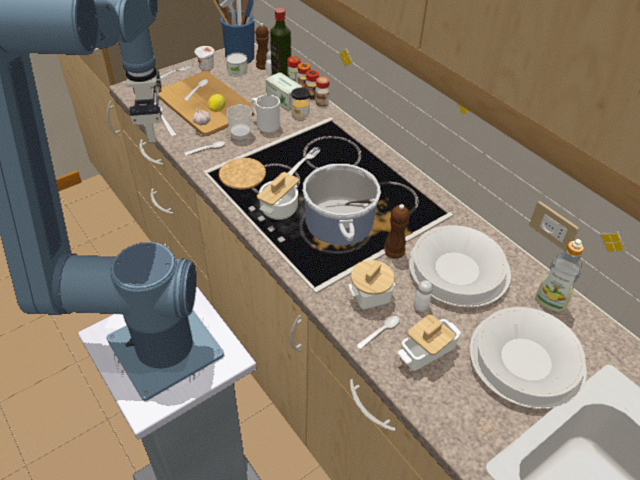

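Top view: the oblong lid lies on the round dish (225,225), the round lid on the square dish (394,222), and the square lid on the oblong dish (482,222). The cork mat at (153,230) is empty. The pot stands next to the round dish, and the salt shaker is near (430,190).

```bash
cat > h.py <<'E'
from plant import *
import cv2, numpy as np
from scipy.spatial.transform import Rotation as Rn
def ray(c,px,z,st=None):
    """pixels (N,2) -> world points on plane z"""
    d=np.c_[cv2.undistortPoints(np.float64(px).reshape(-1,1,2),c["mtx"],None)[:,0],np.ones(len(px))]
    if "R" in c: R=c["R"].T; o=-R@c["t"]
    else:
        T=c["T_tool_cam"]; Q=st["orientation"]; R=Q@T[:3,:3]; o=Q@T[:3,3]+st["tool_pos"]
    d=d@R.T
    return o+d*((z-o[2])/d[:,2])[:,None]
def proj(c,X,st):
    T=c["T_tool_cam"]; p=(np.atleast_2d(X)-st["tool_pos"])@st["orientation"]
    p=(p-T[:3,3])@T[:3,:3]; p=p@c["mtx"].T; return p[:,:2]/p[:,2:]
def wood(img):
    h=cv2.cvtColor(img,cv2.COLOR_BGR2HSV)
    m=cv2.inRange(h,(10,70,90),(25,200,255))
    return cv2.morphologyEx(m,cv2.MORPH_OPEN,np.ones((3,3)))
def go(x,y,z,yaw,s=None):
    """yaw: world angle (deg) of the tool x axis, tool down; prints rotation + shift totals"""
    s=s or read_state(); Q=s["orientation"]; a=np.radians(yaw)
    G=np.array([[np.cos(a),np.sin(a),0],[np.sin(a),-np.cos(a),0],[0,0,-1]])
    rv=Rn.from_matrix(Q.T@G).as_rotvec(degrees=True)/6
    d=np.array([x,y,z])-s["tool_pos"]
    print("rot",rv.round(2),"shift in final axes",(G.T@d/0.04).round(2),"in present axes",(Q.T@d/0.04).round(2),"t",round(s["time_s"],1))
E
python3 - <<'E'
from h import *
c=camera("top"); m=wood(c["color"])
for (u,v),z in {(225,225):.08,(394,222):.074,(482,222):.074,(153,230):.008}.items():
    n,l,st,ce=cv2.connectedComponentsWithStats(m); 
    k=np.argmin([np.hypot(*(q-(u,v))) if i and st[i,4]>300 else 1e9 for i,q in enumerate(ce)])
    cn=cv2.findContours((l==k).astype('uint8'),0,1)[0][0][:,0]
    w=ray(c,cn,z)[:,:2]; r=cv2.minAreaRect(w.astype('float32')*1000)
    print((u,v),st[k],"rect",np.round(r[0],0),np.round(r[1],0),round(r[2],1))
w=camera("wrist"); print(w["T_tool_cam"].round(3).tolist(),w["mtx"].round(1).tolist())
s=read_state(); a=np.arctan2(s["orientation"][1,0],s["orientation"][0,0]); print(np.degrees(a))
big=cv2.resize(c["color"][150:280,100:520],None,fx=1.9,fy=1.9,interpolation=cv2.INTER_CUBIC); cv2.imwrite("pics/top1.png",big)
E
```

```text
(225, 225) [ 204  195   40   59 1458] rect [481. 237.] [135.  69.] 15.5
(394, 222) [ 370  198   48   47 1715] rect [ 491. -159.] [110. 106.] 62.6
(482, 222) [ 463  204   40   36 1268] rect [ 489. -367.] [84. 87.] 3.1
(153, 230) [ 124  202   57   57 2613] rect [475. 425.] [139. 138.] 0.3
[[-0.001, -0.964, -0.265, 0.074], [1.0, -0.001, -0.001, -0.002], [0.001, -0.265, 0.964, -0.155], [0.0, 0.0, 0.0, 1.0]] [[351.2, 0.0, 320.4], [0.0, 351.2, 242.7], [0.0, 0.0, 1.0]]
153.0849605989094
```

View pics/top1.png

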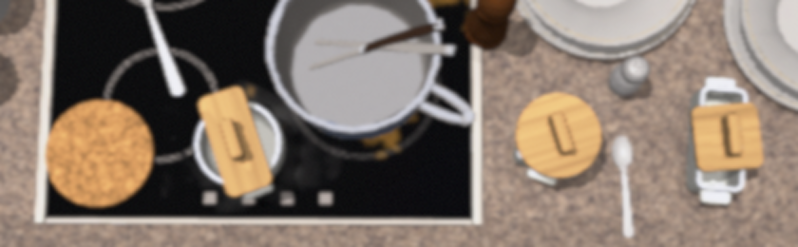

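The crop agrees with the numbers: the oblong lid's bar is yawed about +15°, the round lid's bar about +15°, and the square lid's about +3°. The salt shaker and plates stand clear.

```bash
python3 -c "
from h import *
go(.481,.237,.23,195)"
```

```text
rot [-0.01 -0.01 -6.99] shift in final axes [-3.97 -7.62 -0.02] in present axes [-8.04 -3.02 -0.02] t 0.2
```

jog_arm --deltas '[0, 0, 0, -0.9, -0.34, 0, 1, 0, 0, 0, -0.9, -0.34, 0, 1, 0, 0, 0, -0.9, -0.34, 0, 1, 0, 0, 0, -0.9, -0.34, 0, 1, 0, 0, 0, -0.9, -0.34, 0, 1, 0, 0, 0, -0.9, -0.34, 0, 1, 0, 0, 0, -0.9, -0.34, 0, 1, 0, 0, 0, -0.9, -0.34, 0, 1]'

```text
time_s: 0.87
tool_pos: [0.4574, 0.2614, 0.2296]
orientation: [[-0.892, 0.453, -0.0], [0.453, 0.892, 0.0], [0.0, 0.0, -1.0]]
contact_force: [0.5, 0.8, 0.5]
finger_gap: 0.0927
gripper_force: 0.0
```

jog_arm --deltas '[0, 0, 0, -0.84, -0.3, 0, 1, 0, 0, -1, 0, 0, 0, 1, 0, 0, -1, 0, 0, 0, 1, 0, 0, -1, 0, 0, 0, 1, 0, 0, -1, 0, 0, 0, 1, 0, 0, -1, 0, 0, 0, 1, 0, 0, -1, 0, 0, 0, 1, 0, 0, -1, 0, 0, 0, 1]'

```text
time_s: 1.53
tool_pos: [0.4809, 0.237, 0.2294]
orientation: [[-0.964, -0.265, -0.001], [-0.265, 0.964, -0.0], [0.001, -0.0, -1.0]]
contact_force: [-0.1, 0.4, 0.3]
finger_gap: 0.0928
gripper_force: 0.0
```

```bash
python3 - <<'E'
from h import *
s=read_state(); print(s["tool_pos"].round(4),s["time_s"])
w=camera("wrist"); cv2.imwrite("pics/w1.png",w["color"])
go(.481,.237,.23,195)
E
```

```text
[0.4809 0.237  0.2294] 1.5333
rot [-0.   -0.01  0.12] shift in final axes [-0.   -0.   -0.02] in present axes [-0.   -0.   -0.02] t 1.6
```

View pics/w1.png

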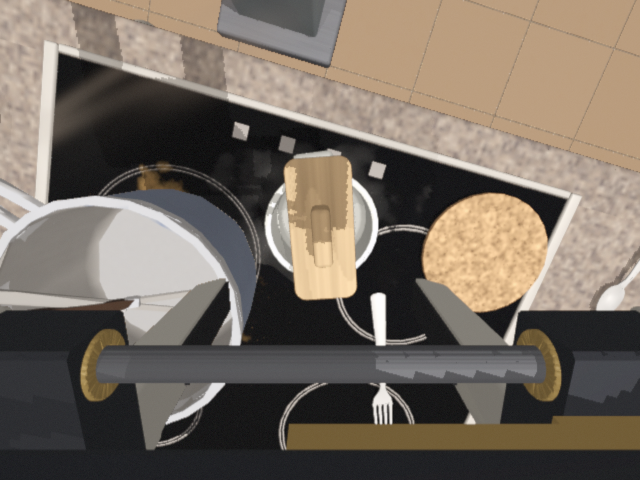

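Wrist view: the oblong lid spans columns 285–357 and rows 152–300, with its bar near (322,232). The round dish rim shows around it, the mat is at (485,252), and the pot is on the left.

```bash
cat >> h.py <<'E'
def comp(mask,uv):
    n,l,st,ce=cv2.connectedComponentsWithStats(mask)
    u,v=uv; k=l[v,u]
    if k==0:
        k=1+np.argmin([np.hypot(*(q-np.array(uv))) if st[i+1,4]>300 else 1e9 for i,q in enumerate(ce[1:])])
    m=(l==k).astype('uint8')
    return max(cv2.findContours(m,cv2.RETR_EXTERNAL,cv2.CHAIN_APPROX_NONE)[0],key=len)[:,0]
E
python3 - <<'E'
from h import *
s=read_state(); w=camera("wrist"); m=wood(w["color"])
for uv,z in (((320,200),.08),((320,200),.076),((485,252),.008)):
    P=(ray(w,comp(m,uv),z,s)[:,:2]*1000).astype('float32'); r=cv2.minAreaRect(P)
    print(uv,np.round(r[0],1),np.round(r[1],1),round(r[2],1),"circ",cv2.minEnclosingCircle(P),np.round(cv2.fitEllipse(P)[0],1))
E
```

```text
(320, 200) [479.  236.8] [129.8  58.8] 19.2 circ ((478.8826904296875, 236.4374237060547), 67.98448181152344) [478.7 236.6]
(320, 200) [480.  237.1] [131.5  59.6] 19.2 circ ((479.8046569824219, 236.70361328125), 68.87702941894531) [479.6 236.9]
(485, 252) [467.3 425.5] [140.2 128.6] 70.9 circ ((473.382080078125, 424.2766418457031), 70.9076156616211) [470.3 425.2]
```

```bash
python3 - <<'E'
from h import *
a=camera("top");b=camera("scene")
# pot rim leftmost/+y side point & centre in both views
for pa,pb in (((286,176),(341,188)),((358,142),(400,210))):
    Pa=a["mtx"]@np.c_[a["R"],a["t"]];Pb=b["mtx"]@np.c_[b["R"],b["t"]]
    X=cv2.triangulatePoints(Pa,Pb,np.float64(pa),np.float64(pb));print((X[:3]/X[3]).ravel().round(3))
go(.479,.237,.095,199.2)
E
```

```text
[0.585 0.089 0.13 ]
[ 0.658 -0.07   0.133]
rot [ 0.   -0.   -0.72] shift in final axes [0.05 0.01 3.36] in present axes [0.05 0.01 3.36] t 1.7
```

jog_arm --deltas '[0, 0, -0.72, 0.05, 0, 0, 0.5, 0, 0, 0, 0, 0, 0.9, 0.5, 0, 0, 0, 0, 0, 0.9, 0.5, 0, 0, 0, 0, 0, 0.8, 0.5, 0, 0, 0, 0, 0, 0.5, 0.5, 0, 0, 0, 0, 0, 0.26, 0.5, 0, 0, 0, 0, 0, 0, 0.5, 0, 0, 0, 0, 0, 0, 0.1]' --squeeze 25

```text
time_s: 2.4
tool_pos: [0.4795, 0.2367, 0.0957]
orientation: [[-0.944, -0.331, 0.0], [-0.331, 0.944, -0.0], [-0.0, -0.0, -1.0]]
contact_force: [-0.9, 0.2, -0.7]
finger_gap: 0.0444
gripper_force: 0.0
```

jog_arm --deltas '[0, 0, 0, 0, 0, 0, 0, 0, 0, 0, 0, 0, 0, 0, 0, 0, 0, 0, 0, 0, 0, 0, 0, 0, 0, 0, 0, 0, 0, 0, 0, 0, 0, 0, 0]'

```text
time_s: 2.82
tool_pos: [0.4796, 0.2368, 0.0962]
orientation: [[-0.943, -0.332, 0.002], [-0.332, 0.943, 0.001], [-0.002, -0.0, -1.0]]
contact_force: [-0.2, 0.7, 4.4]
finger_gap: 0.0156
gripper_force: 25.0
```

jog_arm --deltas '[0, 0, 0, 0, 0, -0.5, 0, 0, 0, 0, 0, 0, -1, 0, 0, 0, 0, 0, 0, -1, 0, 0, 0, 0, 0, 0, -0.5, 0]'

```text
time_s: 3.15
tool_pos: [0.4805, 0.237, 0.2198]
orientation: [[-0.943, -0.332, 0.005], [-0.332, 0.943, 0.001], [-0.005, -0.001, -1.0]]
contact_force: [1.5, 0.3, -1.2]
finger_gap: 0.0161
gripper_force: 25.0
```

```bash
python3 - <<'E'
from h import *
s=read_state(); print(s["finger_gap"],s["gripper_force"],s["contact_force"].round(1))
go(.473,.4245,.045,199.2,s)
E
```

```text
0.01609489436493522 24.993774890899658 [ 1.5  0.3 -1.2]
rot [-0.    0.05  0.03] shift in final axes [-1.36  4.49  4.37] in present axes [-1.36  4.49  4.38] t 3.1
```

jog_arm --deltas '[0, 0, 0, -0.27, 0.9, 0, 0, 0, 0, 0, -0.27, 0.9, 0, 0, 0, 0, 0, -0.27, 0.9, 0, 0, 0, 0, 0, -0.27, 0.9, 0, 0, 0, 0, 0, -0.28, 0.9, 0, 0, 0, 0, 0, 0, 0, 0.9, 0, 0, 0, 0, 0, 0, 0.9, 0, 0, 0, 0, 0, 0, 0.9, 0]'

```text
time_s: 3.82
tool_pos: [0.4703, 0.4256, 0.1063]
orientation: [[-0.943, -0.334, 0.001], [-0.334, 0.943, 0.001], [-0.001, 0.0, -1.0]]
contact_force: [0.5, 0.2, -2.2]
finger_gap: 0.0159
gripper_force: 25.0
```

jog_arm --deltas '[0, 0, 0, 0, 0, 0.7, 0, 0, 0, 0, 0, 0, 0.5, 0, 0, 0, 0, 0, 0, 0.3, 0, 0, 0, 0, 0, 0, 0.15, 0, 0, 0, 0, 0, 0, 0, 0, 0, 0, 0, 0, 0, 0, 0]'

```text
time_s: 4.32
tool_pos: [0.471, 0.4246, 0.0423]
orientation: [[-0.943, -0.332, 0.001], [-0.332, 0.943, 0.001], [-0.001, 0.0, -1.0]]
contact_force: [-0.8, -0.2, 1.0]
finger_gap: 0.0161
gripper_force: 25.0
```

jog_arm --deltas '[0, 0, 0, 0, 0, 0, 0.4, 0, 0, 0, 0, 0, 0, 0.4, 0, 0, 0, 0, 0, 0, 0.4, 0, 0, 0, 0, 0, -0.5, 0.4, 0, 0, 0, 0, 0, -1, 0.4, 0, 0, 0, 0, 0, -1, 0.4, 0, 0, 0, 0, 0, -1, 0.4, 0, 0, 0, 0, 0, -1, 0.4]'

```text
time_s: 4.98
tool_pos: [0.4704, 0.4243, 0.2232]
orientation: [[-0.943, -0.332, 0.0], [-0.332, 0.943, 0.0], [-0.0, 0.0, -1.0]]
contact_force: [1.5, 0.6, 0.6]
finger_gap: 0.037
gripper_force: 0.0
```

jog_arm --deltas '[0, 0, 0, 0.25, -0.9, 0, 0.4, 0, 0, 0, 0.25, -0.9, 0, 0.4, 0, 0, 0, 0.25, -0.9, 0, 0.4, 0, 0, 0, 0.25, -0.9, 0, 0.4, 0, 0, 0, 0.25, -0.9, 0, 0.4, 0, 0, 0, 0, 0, 0, 0.4, 0, 0, 0, 0, 0, 0, 0.4]'

```text
time_s: 5.57
tool_pos: [0.4838, 0.2365, 0.2217]
orientation: [[-0.944, -0.329, 0.001], [-0.329, 0.944, 0.0], [-0.001, 0.0, -1.0]]
contact_force: [0.2, 0.7, -0.4]
finger_gap: 0.0369
gripper_force: 0.0
```

```bash
python3 - <<'E'
from h import *
s=read_state(); print(s["tool_pos"].round(4),s["time_s"])
w=camera("wrist"); cv2.imwrite("pics/w2.png",w["color"])
np.savez("w2.npz",img=w["color"],p=s["tool_pos"],Q=s["orientation"])
E
```

```text
[0.4838 0.2365 0.2217] 5.5667
```

View pics/w2.png

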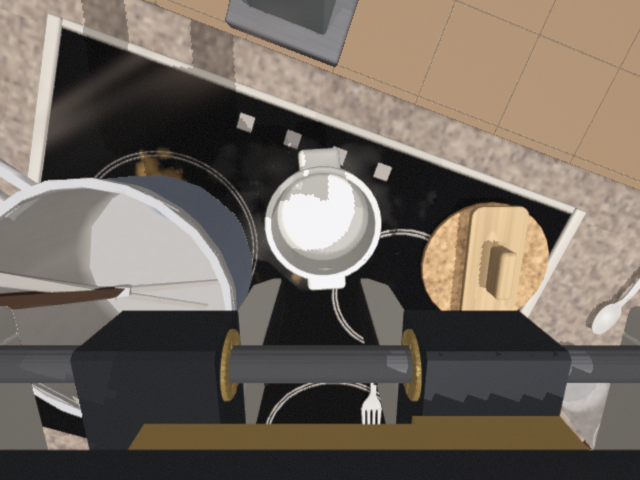

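Wrist view: the round dish is empty, with its rim centred near (323,223) and lugs at the top and bottom of the image. The oblong lid lies flat on the mat near (495,260).

```bash
cat >> h.py <<'E'
from scipy.optimize import least_squares
def circ(w,s,uv,z,R,lo=140):
    """rim outer circle: white mask contour, side turned from camera, no lugs"""
    g=cv2.inRange(cv2.cvtColor(w["color"],cv2.COLOR_BGR2GRAY),lo,255)
    c=comp(cv2.morphologyEx(g,cv2.MORPH_CLOSE,np.ones((5,5))),uv)
    P=ray(w,c,z,s)[:,:2]; x=ray(w,[uv],z,s)[0,:2]
    for it in range(4):
        d=P-x; r=np.hypot(*d.T); 
        cam=(s["orientation"]@w["T_tool_cam"][:3,3]+s["tool_pos"])[:2]; e=(x-cam)/np.linalg.norm(x-cam)
        k=(np.abs(r-R)<(.012,.006,.004,.003)[it])&(d@e/r>-.15)
        f=least_squares(lambda q:np.hypot(*(P[k]-q).T)-R,x,loss="soft_l1",f_scale=.001); x=f.x
    return x,k.sum(),np.sqrt(np.mean(f.fun**2))
E
python3 - <<'E'
from h import *
w=camera("wrist"); s=read_state()
for lo in (110,140,170): print(circ(w,s,(323,223),.06,.054,lo))
P=(ray(w,comp(wood(w["color"]),(490,215)),.028,s)[:,:2]*1000).astype('float32')
go(.491,-.159,.23,195,s)
E
```

```text
(array([0.47885308, 0.23719844]), np.int64(142), np.float64(0.0008151607985838061))
(array([0.47825666, 0.23701967]), np.int64(144), np.float64(0.0006839897141987501))
(array([0.47773928, 0.23703247]), np.int64(145), np.float64(0.0008407215174555072))
rot [0.01 0.01 0.73] shift in final axes [ 2.39 -9.65 -0.21] in present axes [ 3.12 -9.44 -0.22] t 5.7
```

jog_arm --deltas '[0, 0, 0, 0.31, -0.94, 0, 0.5, 0, 0, 0, 0.31, -0.94, 0, 0.5, 0, 0, 0, 0.31, -0.94, 0, 0.5, 0, 0, 0, 0.31, -0.94, 0, 0.5, 0, 0, 0, 0.31, -0.94, 0, 0.5, 0, 0, 0, 0.31, -0.94, 0, 0.5, 0, 0, 0, 0.31, -0.94, 0, 0.5, 0, 0, 0, 0.31, -0.94, 0, 0.5]'

```text
time_s: 6.33
tool_pos: [0.4903, -0.0789, 0.2214]
orientation: [[-0.942, -0.335, 0.001], [-0.335, 0.942, 0.0], [-0.001, 0.0, -1.0]]
contact_force: [1.1, -0.5, -0.5]
finger_gap: 0.0464
gripper_force: 0.0
```

jog_arm --deltas '[0, 0, 0, 0.32, -0.96, -0.1, 0.5, 0, 0, 0, 0.32, -0.96, -0.1, 0.5, 0, 0, 0.73, 0, 0, 0, 0.5, 0, 0, 0, 0, 0, 0, 0.5, 0, 0, 0, 0, 0, 0, 0.5]'

```text
time_s: 6.75
tool_pos: [0.4915, -0.1585, 0.2289]
orientation: [[-0.965, -0.262, -0.0], [-0.262, 0.965, 0.001], [0.0, 0.001, -1.0]]
contact_force: [-0.4, 0.6, -0.2]
finger_gap: 0.0462
gripper_force: 0.0
```

```bash
python3 - <<'E'
from h import *
s=read_state(); print(s["tool_pos"].round(4),s["time_s"])
w=camera("wrist"); cv2.imwrite("pics/w3.png",w["color"])
E
```

```text
[ 0.4915 -0.1585  0.2289] 6.75
```

View pics/w3.png

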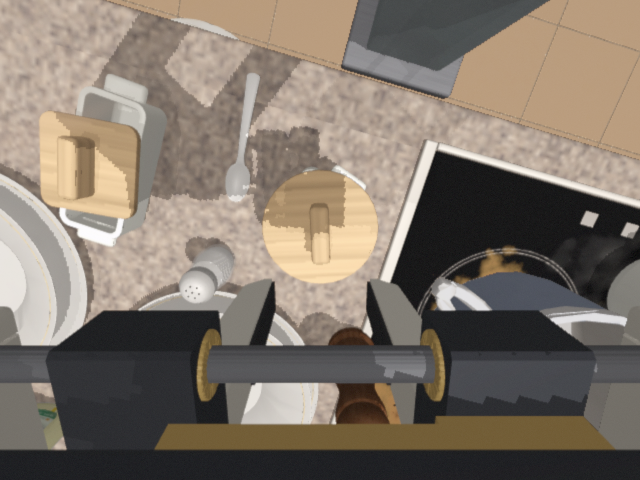

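Wrist view: the round lid is at (320,227) with its bar almost along the image vertical, so yaw 195° fits. The square lid is at (90,165) and the salt shaker at (205,275).

```bash
python3 - <<'E'
from h import *
w=camera("wrist"); s=read_state(); m=wood(w["color"])
for uv,z in (((320,245),.074),((320,245),.070),((110,150),.074)):
    P=(ray(w,comp(m,uv),z,s)[:,:2]*1000).astype('float32'); r=cv2.minAreaRect(P)
    print(uv,np.round(r[0],1),np.round(r[1],1),round(r[2],1),"circ",cv2.minEnclosingCircle(P),np.round(cv2.fitEllipse(P)[0],1))
g=cv2.cvtColor(w["color"],cv2.COLOR_BGR2GRAY); cv2.imwrite("pics/c3.png",cv2.resize(np.hstack([w["color"][160:290,255:385],cv2.cvtColor(m,8)[160:290,255:385]]),None,fx=3,fy=3))
go(.491,-.159,.089,195,s)
E
```

```text
(320, 245) [ 488.5 -160.7] [104.2 103.7] 17.6 circ ((488.31732177734375, -160.54722595214844), 52.685707092285156) [ 488.4 -160.5]
(320, 245) [ 489.4 -160.5] [105.5 105.1] 17.6 circ ((489.21234130859375, -160.32061767578125), 53.36496353149414) [ 489.3 -160.3]
(110, 150) [ 487.7 -366.8] [82.1 83.9] 4.5 circ ((487.6927795410156, -367.67706298828125), 54.07182312011719) [ 487.4 -367.3]
rot [ 0.01 -0.    0.04] shift in final axes [ 0.02 -0.03  3.5 ] in present axes [ 0.02 -0.03  3.5 ] t 6.8
```

View pics/c3.png

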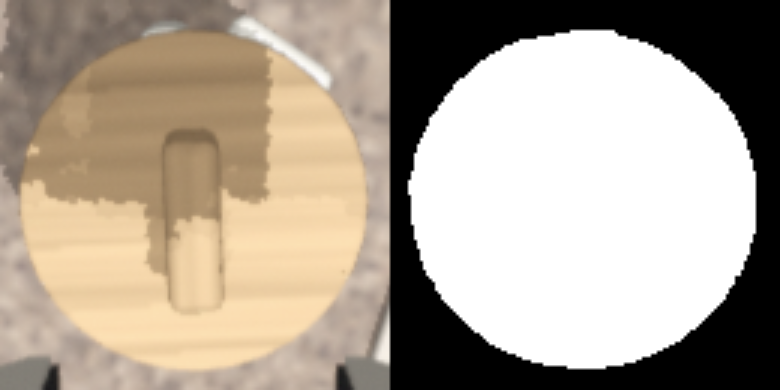

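The crop shows the lid's circular mask is clean and the bar is centred, tilted about 1.6° from the tool x axis.

jog_arm --deltas '[0, 0, -0.2, 0.08, -0.03, 0, 0.5, 0, 0, 0, 0, 0, 0.9, 0.5, 0, 0, 0, 0, 0, 0.9, 0.5, 0, 0, 0, 0, 0, 0.8, 0.5, 0, 0, 0, 0, 0, 0.6, 0.5, 0, 0, 0, 0, 0, 0.3, 0.5, 0, 0, 0, 0, 0, 0, 0.5, 0, 0, 0, 0, 0, 0, 0.1]'

```text
time_s: 7.52
tool_pos: [0.4882, -0.1598, 0.0889]
orientation: [[-0.959, -0.283, -0.001], [-0.283, 0.959, 0.001], [0.001, 0.001, -1.0]]
contact_force: [0.4, 0.4, -0.3]
finger_gap: 0.0431
gripper_force: 0.0
```

jog_arm --deltas '[0, 0, 0, 0, 0, 0, 0, 0, 0, 0, 0, 0, 0, 0, 0, 0, 0, 0, 0, 0, 0, 0, 0, 0, 0, 0, 0, 0, 0, 0, 0, 0, 0, 0, 0]'

```text
time_s: 7.93
tool_pos: [0.4885, -0.1614, 0.0899]
orientation: [[-0.96, -0.28, 0.001], [-0.28, 0.96, -0.0], [-0.001, -0.0, -1.0]]
contact_force: [-0.4, 0.9, 4.2]
finger_gap: 0.016
gripper_force: 24.9
```

jog_arm --deltas '[0, 0, 0, 0, 0, -0.4, 0, 0, 0, 0, 0, 0, -0.8, 0, 0, 0, 0, 0, 0, -1, 0, 0, 0, 0, 0, 0, -1, 0, 0, 0, 0, 0, 0, -0.6, 0, 0, 0, 0, 0, 0, 0, 0]'

```text
time_s: 8.43
tool_pos: [0.4908, -0.1632, 0.2474]
orientation: [[-0.96, -0.279, 0.009], [-0.279, 0.96, -0.006], [-0.007, -0.008, -1.0]]
contact_force: [1.2, 0.6, -1.2]
finger_gap: 0.0162
gripper_force: 24.9
```

```bash
python3 - <<'E'
from h import *
s=read_state(); 
w=camera("wrist"); cv2.imwrite("pics/w4.png",w["color"])
go(.4783,.237,.12,196.2,s)
E
```

```text
rot [-0.08  0.07  0.  ] shift in final axes [-2.49  9.69  3.18] in present axes [-2.47  9.72  3.12] t 8.4
```

View pics/w4.png

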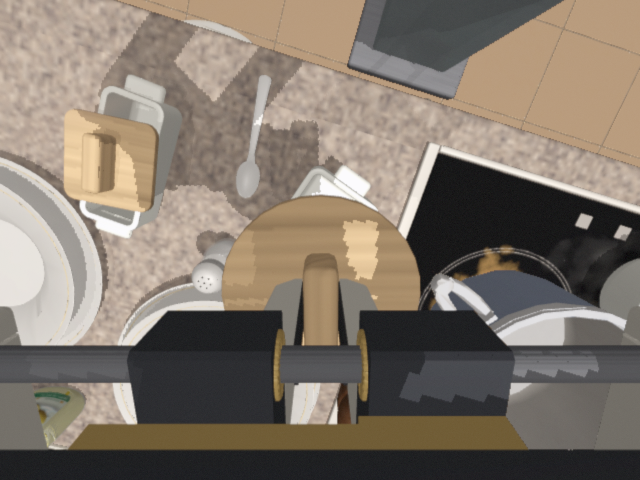

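The round lid is held with its bar centred at column 320, and the plate spans columns 222–420. The square dish is now open beneath it.

jog_arm --deltas '[0, 0, 0, -0.24, 0.95, 0, 0, 0, 0, 0, -0.24, 0.95, 0, 0, 0, 0, 0, -0.24, 0.95, 0, 0, 0, 0, 0, -0.24, 0.95, 0, 0, 0, 0, 0, -0.24, 0.95, 0, 0, 0, 0, 0, -0.24, 0.95, 0, 0, 0, 0, 0, -0.24, 0.95, 0, 0, 0, 0, 0, -0.24, 0.95, 0, 0]'

```text
time_s: 9.15
tool_pos: [0.4753, 0.1534, 0.2389]
orientation: [[-0.96, -0.279, -0.004], [-0.279, 0.96, -0.0], [0.004, 0.001, -1.0]]
contact_force: [1.1, -0.4, -1.3]
finger_gap: 0.0158
gripper_force: 24.9
```

jog_arm --deltas '[0, 0, 0, -0.25, 0.96, 0, 0, 0, 0, 0, -0.25, 0.96, 0, 0, 0, 0, 0, -0.05, 0.2, 0, 0, 0, 0, 0, 0, 0, 1, 0, 0, 0, 0, 0, 0, 0.8, 0, 0, 0, 0, 0, 0, 0.4, 0, 0, 0, 0, 0, 0, 0, 0, 0, 0, 0, 0, 0, 0, 0]'

```text
time_s: 9.82
tool_pos: [0.473, 0.2386, 0.1513]
orientation: [[-0.96, -0.279, -0.005], [-0.279, 0.96, -0.001], [0.005, -0.0, -1.0]]
contact_force: [0.3, -0.4, -1.4]
finger_gap: 0.0158
gripper_force: 24.9
```

```bash
python3 - <<'E'
from h import *
s=read_state(); print(s["tool_pos"],s["contact_force"])
w=camera("wrist"); m=wood(w["color"]); cv2.imwrite("pics/w5.png",w["color"])
P=comp(m,(320,240)); Z=s["tool_pos"][2]-.015
X=(ray(w,P,Z,s)-s["tool_pos"])@s["orientation"]*1000
k=X[:,0]>10
f=least_squares(lambda q:np.hypot(X[k,0]-q[0],X[k,1]-q[1])-53,[0,0],loss="soft_l1"); print("lid centre in tool mm",f.x,np.abs(f.fun).mean(),"@",k.sum())
print((s["tool_pos"]+s["orientation"]@np.r_[f.x/1000,0])[:2])
go(.4783,.237,.10,196.2,s)
E
```

```text
[0.47304879 0.23856793 0.15125247] [ 0.26241681 -0.38785404 -1.42388429]
lid centre in tool mm [-0.94018139 -0.54224114] 1.0498773839843156 @ 257
[0.47410293 0.2383096 ]
rot [-0.   -0.05  0.  ] shift in final axes [-0.12 -0.07  1.28] in present axes [-0.12 -0.07  1.28] t 9.8
```

View pics/w5.png

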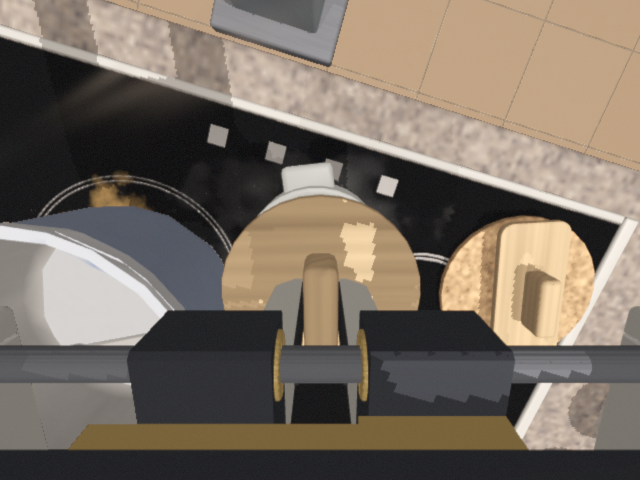

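The lid hangs level over the round dish. It needs shifting by about (-3.7,-2.4) mm in tool axes before it goes down.

jog_arm --deltas '[0, -0.05, 0, -0.09, -0.06, 0, 0, 0, 0, 0, 0, 0, 0.5, 0, 0, 0, 0, 0, 0, 0.4, 0, 0, 0, 0, 0, 0, 0.25, 0, 0, 0, 0, 0, 0, 0, 0]'

```text
time_s: 10.28
tool_pos: [0.4784, 0.2376, 0.1063]
orientation: [[-0.96, -0.279, 0.003], [-0.279, 0.96, 0.001], [-0.004, -0.0, -1.0]]
contact_force: [-1.5, -0.2, -1.5]
finger_gap: 0.0157
gripper_force: 24.9
```

```bash
python3 - <<'E'
from h import *
s=read_state(); print(s["contact_force"])
x=s["tool_pos"]+s["orientation"]@np.array([-.0009,-.0005,0]); print("lid at",x.round(4))
G=s["orientation"].T@(np.array([.4783,.237,x[2]])-x)/.04; print(G.round(3)); go(*s["tool_pos"],196.2,s)
E
```

```text
[-1.48665365 -0.19128081 -1.53111531]
lid at [0.4794 0.2374 0.1063]
[ 0.029 -0.002 -0.   ]
rot [-0.    0.03 -0.  ] shift in final axes [0. 0. 0.] in present axes [0. 0. 0.] t 10.3
```

jog_arm --deltas '[0, 0.03, 0, 0.02, 0, 0.15, 0, 0, 0, 0, 0, 0, 0.1, 0, 0, 0, 0, 0, 0, 0.1, 0, 0, 0, 0, 0, 0, 0.1, 0, 0, 0, 0, 0, 0, 0.08, 0, 0, 0, 0, 0, 0, 0, 0]'

```text
time_s: 10.78
tool_pos: [0.4778, 0.2379, 0.0855]
orientation: [[-0.96, -0.279, 0.001], [-0.279, 0.96, 0.0], [-0.001, 0.0, -1.0]]
contact_force: [-1.3, 0.6, -1.7]
finger_gap: 0.0157
gripper_force: 24.9
```

jog_arm --deltas '[0, 0, 0, 0, 0, 0.04, 0, 0, 0, 0, 0, 0, 0, 0, 0, 0, 0, 0, 0, 0, 0.4, 0, 0, 0, 0, 0, 0, 0.4, 0, 0, 0, 0, 0, 0, 0.4, 0, 0, 0, 0, 0, -0.5, 0.4, 0, 0, 0, 0, 0, -1, 0.4, 0, 0, 0, 0, 0, -1, 0.4]'

```text
time_s: 11.45
tool_pos: [0.4767, 0.2375, 0.1845]
orientation: [[-0.96, -0.279, -0.002], [-0.279, 0.96, -0.0], [0.002, 0.0, -1.0]]
contact_force: [1.2, -0.0, 0.4]
finger_gap: 0.0371
gripper_force: 0.0
```

jog_arm --deltas '[0, 0, 0, 0, 0, -1, 0.4, 0, 0, 0, 0, 0, 0, 0.4, 0, 0, 0, 0, 0, 0, 0.4]'

```text
time_s: 11.7
tool_pos: [0.4796, 0.2384, 0.2276]
orientation: [[-0.96, -0.279, 0.009], [-0.279, 0.96, 0.002], [-0.009, -0.0, -1.0]]
contact_force: [-0.9, -0.0, -1.3]
finger_gap: 0.037
gripper_force: 0.0
```

```bash
python3 - <<'E'
from h import *
s=read_state(); print(s["tool_pos"].round(4),s["time_s"])
w=camera("wrist"); cv2.imwrite("pics/w6.png",w["color"][80:340]); m=wood(w["color"])
uv=tuple(proj(w,[.478,.237,.068],s)[0].astype(int)); print(uv)
P=(ray(w,comp(m,uv),.068,s)[:,:2]*1000).astype('float32'); print(cv2.minEnclosingCircle(P),cv2.minAreaRect(P))
go(.489,-.165,.24,196,s); go(.489,-.165,.24,184,s)
E
```

```text
[0.4796 0.2384 0.2276] 11.7
(np.int64(320), np.int64(227))
((481.6158142089844, 237.57557678222656), 55.56409454345703) ((477.90283203125, 237.44650268554688), (103.2032699584961, 105.64957427978516), 23.383092880249023)
rot [-0.    0.09  0.04] shift in final axes [ 2.55 -9.76 -0.31] in present axes [ 2.59 -9.75 -0.33] t 11.7
rot [0.01 0.09 2.04] shift in final axes [  0.47 -10.08  -0.31] in present axes [ 2.59 -9.75 -0.33] t 11.7
```

View pics/w6.png

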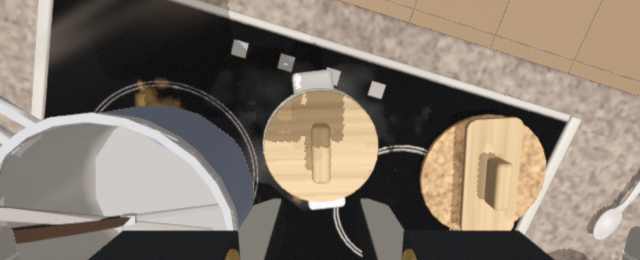

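The round lid is seated: it appears centred in the dish with a matching diameter (103–106 mm at the home height).

jog_arm --deltas '[0, 0.05, 0, 0.25, -0.94, 0, 0.5, 0, 0, 0, 0.25, -0.94, 0, 0.5, 0, 0, 0, 0.25, -0.94, 0, 0.5, 0, 0, 0, 0.25, -0.94, 0, 0.5, 0, 0, 0, 0.25, -0.94, 0, 0.5, 0, 0, 0, 0.25, -0.94, 0, 0.5, 0, 0, 0, 0.25, -0.94, 0, 0.5, 0, 0, 0, 0.25, -0.94, 0, 0.5]'

```text
time_s: 12.42
tool_pos: [0.4836, -0.0747, 0.2226]
orientation: [[-0.96, -0.279, -0.006], [-0.279, 0.96, 0.001], [0.006, 0.002, -1.0]]
contact_force: [0.0, 0.6, -0.6]
finger_gap: 0.0466
gripper_force: 0.0
```

jog_arm --deltas '[0, 0, 0, 0.2, -0.74, -0.1, 0.5, 0, 0, 0, 0.2, -0.74, -0.1, 0.5, 0, 0, 0, 0.2, -0.74, -0.1, 0.5, 0, 0, 1, 0, 0, 0, 0.5, 0, 0, 1, 0, 0, 0, 0.5, 0, 0, 0, 0, 0, 0, 0.5, 0, 0, 0, 0, 0, 0, 0.5]'

```text
time_s: 13.0
tool_pos: [0.486, -0.1649, 0.235]
orientation: [[-0.997, -0.076, -0.006], [-0.076, 0.997, 0.001], [0.006, 0.001, -1.0]]
contact_force: [0.4, 0.1, 0.0]
finger_gap: 0.0467
gripper_force: 0.0
```

```bash
python3 - <<'E'
from h import *
s=read_state(); print(s["tool_pos"].round(4),s["time_s"])
w=camera("wrist"); cv2.imwrite("pics/w7.png",w["color"])
E
```

```text
[ 0.486  -0.1649  0.235 ] 13.0
```

View pics/w7.png

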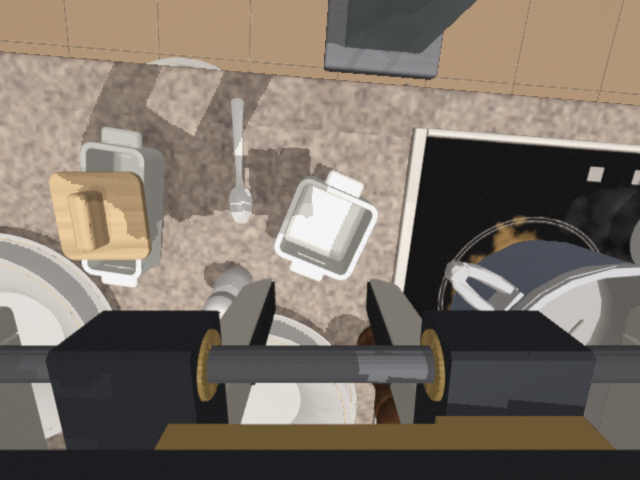

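Wrist view: the square dish is open and rotated. Its rim corners are near (310,180), (377,210), (342,277) and (276,243), and its lugs point up-right and down-left. The square lid is at (100,216).

```bash
python3 - <<'E'
from h import *
w=camera("wrist"); s=read_state(); z=.054
C=ray(w,[(310,180),(377,210),(342,277),(276,243)],z,s)[:,:2]*1000
print(C.round(1).tolist(),C.mean(0).round(1)); e=np.roll(C,-1,0)-C; print(np.hypot(*e.T).round(1),np.degrees(np.arctan2(e[:,1],e[:,0])).round(1))
hsv=cv2.cvtColor(w["color"],cv2.COLOR_BGR2HSV)
roi=np.zeros(hsv.shape[:2],'uint8'); cv2.fillConvexPoly(roi,np.int32([(306,165),(395,205),(346,292),(262,250)]),255)
for v in (170,185,200,215):
    m=cv2.inRange(hsv,(0,0,v),(180,30,255))&roi
    for k in (0,15):
        mm=m if not k else cv2.morphologyEx(cv2.morphologyEx(m,3,np.ones((25,25))),2,cv2.getStructuringElement(2,(35,35)))
        c=cv2.findContours(mm,0,1)[0]
        if not c: continue
        c=max(c,key=cv2.contourArea)[:,0]; r=cv2.minAreaRect((ray(w,c,z,s)[:,:2]*1000).astype('float32'))
        print(v,k,np.round(r[0],1),np.round(r[1],1),round(r[2],1))
m=wood(w["color"]);P=(ray(w,comp(m,(120,216)),.074,s)[:,:2]*1000).astype('float32'); print("sq lid",cv2.minAreaRect(P))
a=cv2.resize(w["color"][160:295,255:395],None,fx=4,fy=4,interpolation=2); cv2.imwrite("pics/c7.png",a)
E
```

```text
[[442.1, -179.0], [465.9, -112.2], [537.3, -139.7], [506.5, -208.5]] [ 488.  -159.9]
[70.9 76.6 75.4 70.8] [  70.4  -21.1 -114.1  155.4]
170 0 [ 489.1 -160.2] [84.3 99.4] 70.2
170 15 [ 489.1 -160.2] [84.1 99.2] 70.5
185 0 [ 489.1 -160. ] [83.9 99.4] 70.2
185 15 [ 489.2 -159.8] [83.6 99.1] 69.9
200 0 [ 489.1 -158.1] [83.7 98.9] 67.0
200 15 [ 489.5 -157.8] [83.1 98.2] 66.3
215 0 [ 493.6 -161.9] [83.1 90.1] 70.9
215 15 [ 490.3 -156.3] [77.2 98.6] 68.2
sq lid ((487.8976135253906, -367.44036865234375), (81.85888671875, 84.66893768310547), 4.38035249710083)
```

View pics/c7.png

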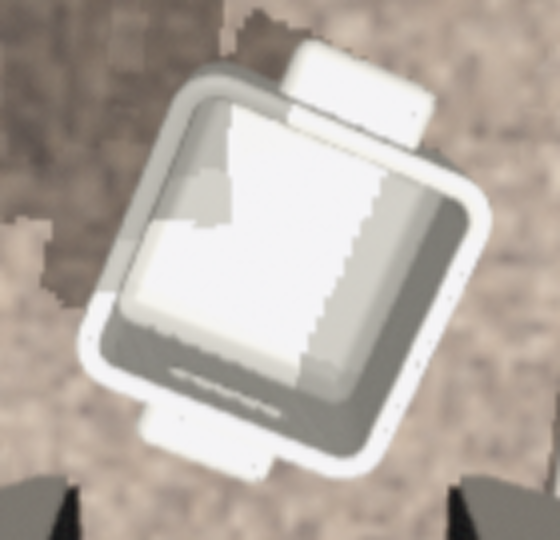

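The crop shows the square dish's rim clearly. The left, right and bottom edges are clean, and the two lugs stick out at the top-right and bottom-left.

```bash
python3 - <<'E'
from h import *
w=camera("wrist"); s=read_state(); z=.054
hsv=cv2.cvtColor(w["color"],cv2.COLOR_BGR2HSV)
roi=np.zeros(hsv.shape[:2],'uint8'); cv2.fillConvexPoly(roi,np.int32([(306,165),(395,205),(346,292),(262,250)]),255)
a=np.radians(-19.8); ex=np.array([np.cos(a),np.sin(a)]); ey=np.array([-ex[1],ex[0]]); c0=np.array([489.1,-160.2])
for v in (150,170,185):
    m=cv2.inRange(hsv,(0,0,v),(180,35,255))&roi
    c=max(cv2.findContours(m,0,1)[0],key=cv2.contourArea)[:,0]; P=ray(w,c,z,s)[:,:2]*1000-c0; x,y=P@ex,P@ey
    for n,A,B,k in (("+x",y,x,(x>25)&(abs(y)>18)&(abs(y)<32)),("-x",y,x,(x<-25)&(abs(y)>18)&(abs(y)<32)),("+y",x,y,(y>25)&(abs(x)<30)),("-y",x,y,(y<-25)&(abs(x)<30))):
        if k.sum()<8: print(n,"few"); continue
        p=np.polyfit(A[k],B[k],1); print(v,n,k.sum(),"pos",p[1].round(1),"med",np.median(B[k]).round(1),"slope deg",np.degrees(p[0]).round(1))
E
```

```text
150 +x 27 pos 44.0 med 43.7 slope deg -1.2
150 -x 39 pos -42.2 med -41.4 slope deg 0.5
150 +y 54 pos 41.7 med 41.8 slope deg 1.1
150 -y 56 pos -41.9 med -41.8 slope deg 0.3
170 +x 27 pos 43.9 med 43.6 slope deg -1.4
170 -x 36 pos -41.5 med -40.7 slope deg 0.8
170 +y 54 pos 41.7 med 41.8 slope deg 1.1
170 -y 56 pos -41.5 med -41.4 slope deg 0.3
185 +x 28 pos 43.8 med 43.6 slope deg -1.3
185 -x 35 pos -41.4 med -40.6 slope deg 0.6
185 +y 54 pos 41.7 med 41.8 slope deg 1.0
185 -y 55 pos -40.9 med -40.9 slope deg -0.3
```

```bash
python3 -c "
from h import *
go(.488,-.368,.089,184.4)"
```

```text
rot [ 0.   -0.04 -0.  ] shift in final axes [ 0.35 -5.07  3.67] in present axes [ 0.34 -5.07  3.68] t 13.2
```

jog_arm --deltas '[0, -0.04, 0, 0.07, -1, 0, 0.5, 0, 0, 0, 0.07, -1, 0, 0.5, 0, 0, 0, 0.07, -1, 0, 0.5, 0, 0, 0, 0.07, -1, 0, 0.5, 0, 0, 0, 0.07, -1, 0, 0.5, 0, 0, 0, 0, 0, 0, 0.5, 0, 0, 0, 0, 0, 0, 0.5]'

```text
time_s: 13.73
tool_pos: [0.4872, -0.3672, 0.2358]
orientation: [[-0.997, -0.072, 0.0], [-0.072, 0.997, 0.0], [-0.0, 0.0, -1.0]]
contact_force: [-1.2, 0.1, -0.6]
finger_gap: 0.0465
gripper_force: 0.0
```

```bash
python3 - <<'E'
from h import *
w=camera("wrist"); s=read_state()
uv=tuple(int(i) for i in proj(w,[.488,-.368,.102],s)[0]); print(uv)
P=(ray(w,comp(wood(w["color"]),uv),.074,s)[:,:2]*1000).astype('float32'); print("sq lid",cv2.minAreaRect(P))
go(.488,-.368,.089,184.4,s)
E
```

```text
(318, 238)
sq lid ((487.653076171875, -367.2042236328125), (81.89264678955078, 82.12982177734375), 4.177139759063721)
rot [ 0.01  0.   -0.03] shift in final axes [-0.01 -0.06  3.68] in present axes [-0.01 -0.07  3.68] t 13.8
```

jog_arm --deltas '[0, 0, 0, 0, 0, 0.9, 0.5, 0, 0, 0, 0, 0, 0.9, 0.5, 0, 0, 0, 0, 0, 0.9, 0.5, 0, 0, 0, 0, 0, 0.6, 0.5, 0, 0, 0, 0, 0, 0.38, 0.5, 0, 0, 0, 0, 0, 0, 0.5, 0, 0, 0, 0, 0, 0, 0.1, 0, 0, 0, 0, 0, 0, 0]'

```text
time_s: 14.45
tool_pos: [0.4884, -0.3647, 0.0906]
orientation: [[-0.997, -0.076, 0.002], [-0.076, 0.997, -0.001], [-0.002, -0.001, -1.0]]
contact_force: [-0.1, 0.6, 1.4]
finger_gap: 0.0376
gripper_force: 0.0
```

jog_arm --deltas '[0, 0, 0, 0, 0, 0, 0, 0, 0, 0, 0, 0, 0, 0, 0, 0, 0, 0, 0, 0, 0, 0, 0, 0, 0, 0, 0, 0]'

```text
time_s: 14.78
tool_pos: [0.4882, -0.3663, 0.0906]
orientation: [[-0.997, -0.074, 0.002], [-0.074, 0.997, -0.002], [-0.002, -0.002, -1.0]]
contact_force: [0.2, 0.4, 2.5]
finger_gap: 0.0155
gripper_force: 25.0
```

jog_arm --deltas '[0, 0, 0, 0, 0, -0.4, 0, 0, 0, 0, 0, 0, -0.8, 0, 0, 0, 0, 0, 0, -1, 0, 0, 0, 0, 0, 0, -1, 0, 0, 0, 1, 0, 0, -0.4, 0, 0, 0, 1, 0, 0, 0, 0, 0, 0, 1, 0, 0, 0, 0, 0, 0, 0.93, 0, 0, 0, 0]'

```text
time_s: 15.45
tool_pos: [0.4874, -0.3657, 0.234]
orientation: [[-0.942, 0.337, 0.001], [0.337, 0.942, -0.001], [-0.002, -0.0, -1.0]]
contact_force: [0.8, 0.9, -2.2]
finger_gap: 0.0153
gripper_force: 25.0
```

```bash
python3 - <<'E'
from h import *
w=camera("wrist"); s=read_state(); np.savez("w8.npz",img=w["color"])
X=(ray(w,comp(wood(w["color"]),(320,230)),s["tool_pos"][2]-.015,s)-s["tool_pos"])@s["orientation"]*1000
x,y=X[:,0],X[:,1]; k=(x>30)&(abs(y)<32); print("front",np.polyfit(y[k],x[k],1))
for sg in (1,-1):
    k=(sg*y>30)&(x>5)&(x<34); print(sg,k.sum(),np.polyfit(x[k],y[k],1) if k.sum()>5 else 0)
go(.4902,-.1606,.13,160.8,s)
E
```

```text
front [-2.36307150e-03  4.17795462e+01]
1 55 [-4.79889082e-04  3.82672498e+01]
-1 54 [ 5.41975596e-03 -4.16173681e+01]
rot [ 0.    0.01 -0.13] shift in final axes [1.62 4.86 2.59] in present axes [1.68 4.84 2.59] t 15.5
```

jog_arm --deltas '[0, 0, -0.13, 0, 0, 0, 0, 0, 0, 0, 0.32, 0.97, 0, 0, 0, 0, 0, 0.32, 0.97, 0, 0, 0, 0, 0, 0.32, 0.97, 0, 0, 0, 0, 0, 0.32, 0.97, 0, 0, 0, 0, 0, 0.33, 0.99, 0, 0, 0, 0, 0, 0, 0, 0, 0, 0, 0, 0, 0, 0, 0, 0]'

```text
time_s: 16.17
tool_pos: [0.4885, -0.1584, 0.2337]
orientation: [[-0.95, 0.312, 0.001], [0.312, 0.95, -0.001], [-0.001, -0.0, -1.0]]
contact_force: [0.4, -1.0, -1.2]
finger_gap: 0.0159
gripper_force: 25.0
```

jog_arm --deltas '[0, 0, 0, 0, 0, 0.9, 0, 0, 0, 0, 0, 0, 0.9, 0, 0, 0, 0, 0, 0, 0.7, 0, 0, 0, 0, 0, 0, 0.5, 0, 0, 0, 0, 0, 0, 0.2, 0, 0, 0, 0, 0, 0, 0, 0, 0, 0, 0, 0, 0, 0, 0]'

```text
time_s: 16.75
tool_pos: [0.4892, -0.1619, 0.1059]
orientation: [[-0.948, 0.319, 0.001], [0.319, 0.948, -0.001], [-0.001, -0.0, -1.0]]
contact_force: [-0.4, 0.0, -0.6]
finger_gap: 0.0158
gripper_force: 25.0
```

```bash
python3 - <<'E'
from h import *
s=read_state(); print(s["contact_force"].round(1)); go(.4902,-.1606,.0786,160.8,s)
E
```

```text
[-0.4  0.  -0.6]
rot [-0.    0.01  0.1 ] shift in final axes [-0.01  0.04  0.68] in present axes [-0.01  0.04  0.68] t 16.8
```

jog_arm --deltas '[0, 0, 0.05, 0, 0.03, 0.25, 0, 0, 0, 0, 0, 0, 0.13, 0, 0, 0, 0, 0, 0, 0.1, 0, 0, 0, 0, 0, 0, 0.1, 0, 0, 0, 0, 0, 0, 0.08, 0, 0, 0, 0, 0, 0, 0, 0]'

```text
time_s: 17.25
tool_pos: [0.4892, -0.1595, 0.0788]
orientation: [[-0.946, 0.323, 0.001], [0.323, 0.946, -0.001], [-0.001, -0.0, -1.0]]
contact_force: [-0.6, 0.5, -1.3]
finger_gap: 0.0159
gripper_force: 25.0
```

Seated without any contact force. Release, lift, and move to the oblong dish.

jog_arm --deltas '[0, 0, 0, 0, 0, 0.03, 0, 0, 0, 0, 0, 0, 0, 0, 0, 0, 0, 0, 0, 0, 0.4, 0, 0, 0, 0, 0, 0, 0.4, 0, 0, 0, 0, 0, 0, 0.4, 0, 0, 0, 0, 0, -0.5, 0.4, 0, 0, 0, 0, 0, -1, 0.4, 0, 0, 0, 0, 0, -1, 0.4]'

```text
time_s: 17.92
tool_pos: [0.4879, -0.1589, 0.1777]
orientation: [[-0.946, 0.324, -0.003], [0.324, 0.946, 0.002], [0.003, 0.001, -1.0]]
contact_force: [0.6, -0.9, 0.7]
finger_gap: 0.0369
gripper_force: 0.0
```

jog_arm --deltas '[0, 0, 0, 0, 0, -1, 0.4, 0, 0, 0, 0, 0, -0.4, 0.4, 0, 0, 0, 0, 0, 0, 0.4, 0, 0, 0, 0, 0, 0, 0.4]'

```text
time_s: 18.25
tool_pos: [0.4894, -0.1598, 0.2348]
orientation: [[-0.946, 0.324, 0.003], [0.324, 0.946, -0.002], [-0.004, -0.001, -1.0]]
contact_force: [0.2, -0.4, -0.2]
finger_gap: 0.0371
gripper_force: 0.0
```

```bash
python3 - <<'E'
from h import *
w=camera("wrist"); s=read_state()
uv=tuple(int(i) for i in proj(w,[.49,-.16,.062],s)[0])
P=(ray(w,comp(wood(w["color"]),uv),.062,s)[:,:2]*1000).astype('float32'); print("sq lid",cv2.minAreaRect(P))
go(.488,-.367,.23,180,s)
E
```

```text
sq lid ((486.4654235839844, -160.7310791015625), (80.5577163696289, 80.77008819580078), 71.0753173828125)
rot [-0.    0.01 -3.15] shift in final axes [ 0.02 -5.19  0.08] in present axes [-1.67 -4.92  0.08] t 18.3
```

jog_arm --deltas '[0, 0, -1, 0, 0, 0, 0.4, 0, 0, -1, 0, 0, 0, 0.4, 0, 0, -1, 0, 0, 0, 0.4, 0, 0, -0.15, 0, -0.98, 0, 0.4, 0, 0, 0, 0, -1, 0, 0.4, 0, 0, 0, 0, -1, 0, 0.4, 0, 0, 0, 0, -1, 0, 0.4, 0, 0, 0, 0, -1, 0, 0.4]'

```text
time_s: 18.97
tool_pos: [0.4874, -0.3596, 0.2313]
orientation: [[-1.0, -0.001, -0.002], [-0.001, 1.0, 0.003], [0.002, 0.003, -1.0]]
contact_force: [0.3, -0.5, 0.1]
finger_gap: 0.0369
gripper_force: 0.0
```

jog_arm --deltas '[0, 0, 0, 0, -0.2, 0, 0.4, 0, 0, 0, 0, 0, 0, 0.4, 0, 0, 0, 0, 0, 0, 0.4]'

```text
time_s: 19.22
tool_pos: [0.4877, -0.3658, 0.2317]
orientation: [[-1.0, 0.001, -0.002], [0.001, 1.0, 0.003], [0.002, 0.003, -1.0]]
contact_force: [0.3, 1.0, -0.3]
finger_gap: 0.037
gripper_force: 0.0
```

```bash
python3 - <<'E'
from h import *
w=camera("wrist"); s=read_state(); print(s["tool_pos"].round(4))
u,v=[int(i) for i in proj(w,[.488,-.367,.054],s)[0]]; print(u,v)
x0,y0=u-100,max(v-110,0); cv2.imwrite("pics/w9.png",cv2.resize(w["color"][y0:y0+200,x0:x0+200],None,fx=3,fy=3,interpolation=2)); print(x0,y0)
E
```

```text
[ 0.488  -0.365   0.2324]
319 226
219 116
```

View pics/w9.png

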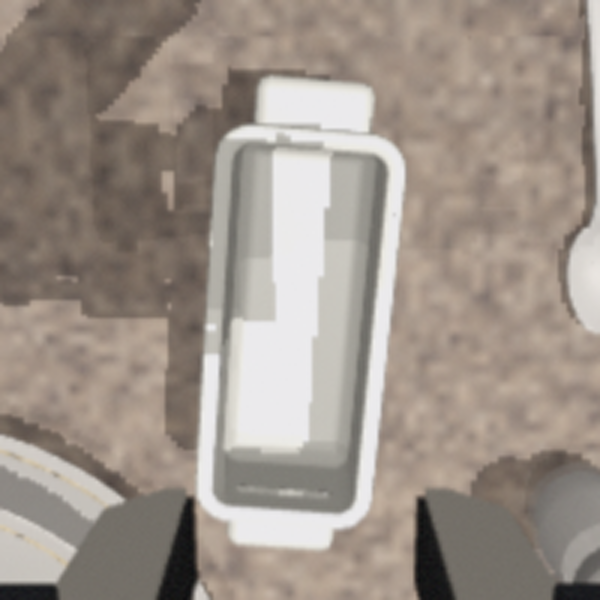

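The crop shows the empty oblong dish. Its rim spans columns 198–405 and rows 125–527 of the crop, it is slightly yawed, and it has a lug at each end.

```bash
python3 - <<'E'
from h import *
w=camera("wrist"); s=read_state(); z=.054
hsv=cv2.cvtColor(w["color"],cv2.COLOR_BGR2HSV)
roi=np.zeros(hsv.shape[:2],'uint8'); cv2.fillConvexPoly(roi,np.int32(np.array([(180,60),(425,60),(425,250),(385,560),(185,560),(175,400)])/3+[219,116]),255)
c0=None
for v in (150,150,150,170,185):
    m=cv2.inRange(hsv,(0,0,v),(180,35,255))&roi
    c=max(cv2.findContours(m,0,1)[0],key=cv2.contourArea)[:,0]; W=ray(w,c,z,s)[:,:2]*1000
    if c0 is None:
        r=cv2.minAreaRect(W.astype('float32')); print(r); c0=np.array(r[0]); a=r[2]-(90 if r[1][0]<r[1][1] else 0); a=(a+90)%180-90
    ar=np.radians(a); ex=np.array([np.cos(ar),np.sin(ar)]); ey=np.array([-ex[1],ex[0]]); P=W-c0; x,y=P@ex,P@ey; o={};sl={}
    for n,A,B,k in (("+x",y,x,(x>50)&(x<71)&(abs(y)>18)&(abs(y)<24)),("-x",y,x,(x<-50)&(x>-71)&(abs(y)>18)&(abs(y)<24)),("+y",x,y,(y>18)&(abs(x)<52)),("-y",x,y,(y<-18)&(abs(x)<52))):
        p=np.polyfit(A[k],B[k],1); o[n]=np.median(B[k]);sl[n]=np.degrees(p[0]); print(v,n,k.sum(),o[n].round(1),sl[n].round(1))
    if v==150: c0=c0+ex*(o["+x"]+o["-x"])/2+ey*(o["+y"]+o["-y"])/2; a+=(sl["+y"]+sl["-y"])/2
    print(c0.round(1),a)
go(.473,.4245,.23,199.2,s)
E
```

```text
((486.2960205078125, -368.57952880859375), (60.99433517456055, 156.29331970214844), 84.67948913574219)
150 +x 12 68.9 0.2
150 -x 22 -62.9 3.1
150 +y 104 29.6 0.6
150 -y 105 -29.8 -0.1
[ 489.3 -369. ] -5.047600949244276
150 +x 13 66.6 1.2
150 -x 14 -65.2 0.9
150 +y 103 29.8 0.3
150 -y 104 -29.7 -0.4
[ 490. -369.] -5.109177897256487
150 +x 13 65.8 1.1
150 -x 15 -65.9 0.8
150 +y 104 29.7 0.4
150 -y 104 -29.7 -0.4
[ 489.9 -369. ] -5.114083073078423
170 +x 12 65.0 -0.5
170 -x 15 -65.8 1.2
170 +y 104 29.5 0.3
170 -y 104 -29.3 -0.3
[ 489.9 -369. ] -5.114083073078423
185 +x 23 60.6 -0.0
185 -x 30 -62.8 3.7
185 +y 207 28.3 0.4
185 -y 165 -25.1 -0.5
[ 489.9 -369. ] -5.114083073078423
rot [ 0.02  0.   -3.19] shift in final axes [-6.13 18.76  0.08] in present axes [ 0.35 19.73  0.11] t 19.3
```

jog_arm --deltas '[0, 0, 0, 0, 1, 0, 0.5, 0, 0, 0, 0, 1, 0, 0.5, 0, 0, 0, 0, 1, 0, 0.5, 0, 0, 0, 0, 1, 0, 0.5, 0, 0, 0, 0, 1, 0, 0.5, 0, 0, 0, 0, 1, 0, 0.5, 0, 0, 0, 0, 1, 0, 0.5, 0, 0, 0, 0, 1, 0, 0.5]'

```text
time_s: 19.98
tool_pos: [0.487, -0.043, 0.2342]
orientation: [[-1.0, -0.002, 0.002], [-0.002, 1.0, -0.0], [-0.002, -0.0, -1.0]]
contact_force: [1.1, -0.7, 0.5]
finger_gap: 0.0464
gripper_force: 0.0
```

jog_arm --deltas '[0, 0, 0, 0, 1, 0, 0.5, 0, 0, 0, 0, 1, 0, 0.5, 0, 0, 0, 0, 1, 0, 0.5, 0, 0, 0, 0, 1, 0, 0.5, 0, 0, 0, 0, 1, 0, 0.5, 0, 0, 0, 0, 1, 0, 0.5, 0, 0, 0, 0, 1, 0, 0.5, 0, 0, 0, 0, 1, 0, 0.5]'

```text
time_s: 20.65
tool_pos: [0.4859, 0.2766, 0.2341]
orientation: [[-1.0, -0.003, 0.001], [-0.003, 1.0, -0.0], [-0.001, -0.0, -1.0]]
contact_force: [0.2, -0.2, 1.0]
finger_gap: 0.0464
gripper_force: 0.0
```

jog_arm --deltas '[0, 0, 0, 0.1, 1, 0, 0.5, 0, 0, 0, 0.1, 1, 0, 0.5, 0, 0, 0, 0.1, 1, 0, 0.5, 0, 0, 0, 0.05, 0.7, 0, 0.5, 0, 0, -1, 0, 0, 0, 0.5, 0, 0, -1, 0, 0, 0, 0.5, 0, 0, -1, 0, 0, 0, 0.5, 0, 0, -0.19, 0, 0, 0, 0.5]'

```text
time_s: 21.32
tool_pos: [0.4719, 0.4226, 0.2337]
orientation: [[-0.942, -0.335, 0.001], [-0.335, 0.942, -0.001], [-0.0, -0.001, -1.0]]
contact_force: [-1.1, -0.7, -0.2]
finger_gap: 0.0464
gripper_force: 0.0
```

jog_arm --deltas '[0, 0, 0, 0, 0, 0, 0.5, 0, 0, 0, 0, 0, 0, 0.5]'

```text
time_s: 21.48
tool_pos: [0.4731, 0.4217, 0.2338]
orientation: [[-0.945, -0.327, 0.001], [-0.327, 0.945, -0.0], [-0.001, -0.001, -1.0]]
contact_force: [0.0, 0.6, -0.9]
finger_gap: 0.0468
gripper_force: 0.0
```

```bash
python3 - <<'E'
from h import *
w=camera("wrist"); s=read_state(); print(s["tool_pos"].round(4))
img=w["color"]; cv2.imwrite("pics/w10.png",img[100:400,200:450])
h=cv2.cvtColor(img,cv2.COLOR_BGR2HSV)
u,v=[int(i) for i in proj(w,[.473,.4245,.028],s)[0]]; print(u,v,h[v-40,u-15:u+16:5].tolist(),h[v,u-70:u-40:5].tolist())
# bar top rectangle / plate corners by low texture: local saturation std
for lo in (90,100,110,120,130):
    m=cv2.inRange(cv2.medianBlur(h,5),(8,40,90),(30,lo,255)); 
    m=cv2.morphologyEx(m,2,np.ones((5,5)));m=cv2.morphologyEx(m,3,np.ones((9,9)))
    P=(ray(w,comp(m,(u,v)),.028,s)[:,:2]*1000).astype('float32'); print(lo,cv2.minAreaRect(P))
E
```

```text
[0.4734 0.4215 0.2338]
324 221 [[16, 96, 162], [17, 94, 165], [18, 93, 178], [16, 92, 177], [17, 94, 171], [18, 82, 225], [18, 79, 237]] [[105, 19, 27], [165, 20, 26], [17, 91, 243], [16, 94, 228], [16, 93, 236], [17, 88, 251]]
90 ((475.67913818359375, 422.1388244628906), (127.54487609863281, 95.43904876708984), 35.732826232910156)
100 ((470.7763977050781, 426.308837890625), (128.0496826171875, 132.53363037109375), 67.549560546875)
110 ((469.5162353515625, 423.77130126953125), (131.65936279296875, 132.93092346191406), 19.042285919189453)
120 ((469.5162353515625, 423.77130126953125), (131.65936279296875, 132.93092346191406), 19.042285919189453)
130 ((469.5162353515625, 423.77130126953125), (131.65936279296875, 132.93092346191406), 19.042285919189453)
```

```bash
python3 -c "
from h import *
go(.471,.4246,.0435,199.3)"
```

```text
rot [-0.01  0.01 -0.04] shift in final axes [0.03 0.09 4.76] in present axes [0.04 0.1  4.76] t 21.5
```

jog_arm --deltas '[0, 0, -0.04, 0.03, 0.08, 0, 0.5, 0, 0, 0, 0, 0, 1, 0.5, 0, 0, 0, 0, 0, 1, 0.5, 0, 0, 0, 0, 0, 1, 0.5, 0, 0, 0, 0, 0, 0.9, 0.5, 0, 0, 0, 0, 0, 0.6, 0.5, 0, 0, 0, 0, 0, 0.25, 0.5, 0, 0, 0, 0, 0, 0, 0.5]'

```text
time_s: 22.2
tool_pos: [0.471, 0.4231, 0.0417]
orientation: [[-0.944, -0.331, -0.002], [-0.331, 0.944, -0.003], [0.003, -0.002, -1.0]]
contact_force: [-0.3, 0.3, 0.8]
finger_gap: 0.0471
gripper_force: 0.0
```

jog_arm --deltas '[0, 0, 0, 0, 0, 0, 0.1, 0, 0, 0, 0, 0, 0, 0, 0, 0, 0, 0, 0, 0, 0, 0, 0, 0, 0, 0, 0, 0, 0, 0, 0, 0, 0, 0, 0, 0, 0, 0, 0, 0, 0, 0]'

```text
time_s: 22.7
tool_pos: [0.4726, 0.4242, 0.0444]
orientation: [[-0.943, -0.332, 0.002], [-0.332, 0.943, 0.0], [-0.002, -0.0, -1.0]]
contact_force: [0.2, 0.3, 2.9]
finger_gap: 0.0157
gripper_force: 25.0
```

jog_arm --deltas '[0, 0, 0, 0, 0, -0.4, 0, 0, 0, 0, 0, 0, -0.8, 0, 0, 0, 0, 0, 0, -1, 0, 0, 0, 0, 0, 0, -1, 0, 0, 0, 0, 0, 0, -1, 0, 0, 0, 0, 0, 0, -0.6, 0, 0, 0, 0, 0, 0, 0, 0]'

```text
time_s: 23.28
tool_pos: [0.4744, 0.4255, 0.243]
orientation: [[-0.943, -0.332, 0.011], [-0.332, 0.943, 0.006], [-0.013, 0.002, -1.0]]
contact_force: [0.6, 0.4, -0.9]
finger_gap: 0.0156
gripper_force: 25.0
```

```bash
python3 - <<'E'
from h import *
s=read_state(); print(s["contact_force"].round(1)); go(.4899,-.369,.23,174.9,s)
E
```

```text
[ 0.6  0.4 -0.9]
rot [0.04 0.12 4.09] shift in final axes [ -2.15 -19.75   0.32] in present axes [  6.24 -18.86   0.21] t 23.3
```

jog_arm --deltas '[0, 0.1, 1, 0, 0, 0, 0, 0, 0, 1, 0, 0, 0, 0, 0, 0, 1, 0, 0, 0, 0, 0, 0, 1, 0, 0, 0, 0, 0, 0, 0.09, -0.1, -0.9, 0, 0, 0, 0, 0, -0.1, -0.95, 0, 0, 0, 0, 0, -0.1, -0.95, 0, 0, 0, 0, 0, -0.1, -0.95, 0, 0]'

```text
time_s: 23.95
tool_pos: [0.4736, 0.2715, 0.2343]
orientation: [[-0.996, 0.088, -0.011], [0.089, 0.996, -0.005], [0.011, -0.006, -1.0]]
contact_force: [1.1, -0.2, -1.1]
finger_gap: 0.0157
gripper_force: 25.0
```

jog_arm --deltas '[0, 0, 0, -0.1, -0.95, 0, 0, 0, 0, 0, -0.1, -0.95, 0, 0, 0, 0, 0, -0.1, -0.95, 0, 0, 0, 0, 0, -0.1, -0.95, 0, 0, 0, 0, 0, -0.1, -0.95, 0, 0, 0, 0, 0, -0.1, -0.95, 0, 0, 0, 0, 0, -0.1, -0.95, 0, 0, 0, 0, 0, -0.1, -0.95, 0, 0]'

```text
time_s: 24.62
tool_pos: [0.4783, -0.0341, 0.2359]
orientation: [[-0.996, 0.09, -0.011], [0.09, 0.996, -0.003], [0.01, -0.004, -1.0]]
contact_force: [1.4, -0.2, -1.4]
finger_gap: 0.0158
gripper_force: 25.0
```

jog_arm --deltas '[0, 0, 0, -0.1, -0.95, 0, 0, 0, 0, 0, -0.1, -0.95, 0, 0, 0, 0, 0, -0.1, -0.95, 0, 0, 0, 0, 0, -0.1, -0.95, 0, 0, 0, 0, 0, -0.1, -0.95, 0, 0, 0, 0, 0, -0.1, -0.95, 0, 0, 0, 0, 0, -0.1, -0.95, 0, 0, 0, 0, 0, -0.1, -0.95, 0, 0]'

```text
time_s: 25.28
tool_pos: [0.4832, -0.3396, 0.2365]
orientation: [[-0.996, 0.09, -0.011], [0.09, 0.996, -0.002], [0.01, -0.003, -1.0]]
contact_force: [0.3, -0.1, -0.8]
finger_gap: 0.0161
gripper_force: 25.0
```

jog_arm --deltas '[0, 0, 0, 0, -0.8, 0, 0, 0, 0, 0, 0, 0, 0, 0, 0, 0, 0, 0, 0, 0, 0]'

```text
time_s: 25.53
tool_pos: [0.4801, -0.3713, 0.236]
orientation: [[-0.996, 0.093, -0.011], [0.093, 0.996, -0.001], [0.011, -0.002, -1.0]]
contact_force: [0.1, 0.6, -1.6]
finger_gap: 0.0157
gripper_force: 25.0
```

```bash
python3 - <<'E'
from h import *
w=camera("wrist"); s=read_state(); print(s["contact_force"].round(1))
X=(ray(w,comp(wood(w["color"]),(320,200)),s["tool_pos"][2]-.016,s)-s["tool_pos"])@s["orientation"]*1000
x,y=X[:,0],X[:,1]; k=(x>50)&(abs(y)<20); print("front",k.sum(),np.polyfit(y[k],x[k],1) if k.sum()>5 else 0, x.max())
for sg in (1,-1):
    k=(sg*y>20)&(sg*y<40)&(x>15)&(x<56); print(sg,k.sum(),np.polyfit(x[k],y[k],1) if k.sum()>5 else 0)
cv2.imwrite("pics/w11.png",w["color"])
go(.4899,-.369,.105,174.9,s)
E
```

```text
[-0.5  0.4 -1.3]
front 83 [-6.57442925e-03  6.75717918e+01] 68.25550220050175
1 80 [3.25848148e-03 2.70473594e+01]
-1 80 [-2.68808765e-03 -2.96648462e+01]
rot [-0.02 -0.1  -0.02] shift in final axes [-0.23  0.04  3.29] in present axes [-0.27  0.05  3.28] t 25.6
```

View pics/w11.png

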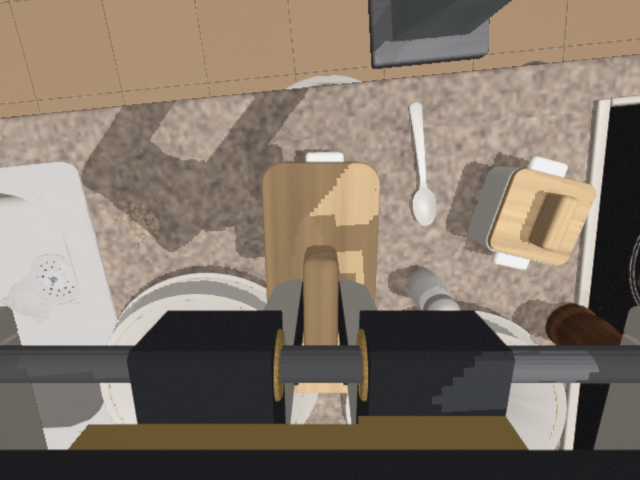

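The oblong lid is held straight in the gripper over the oblong dish. It sits about +2 mm along tool x relative to the TCP. The square lid looks seated in its dish at (545,217).

jog_arm --deltas '[0, -0.1, 0, -0.3, 0.06, 0, 0, 0, 0, 0, 0, 0, 0.9, 0, 0, 0, 0, 0, 0, 0.9, 0, 0, 0, 0, 0, 0, 0.7, 0, 0, 0, 0, 0, 0, 0.4, 0, 0, 0, 0, 0, 0, 0.2, 0, 0, 0, 0, 0, 0, 0, 0, 0, 0, 0, 0, 0, 0, 0]'

```text
time_s: 26.25
tool_pos: [0.4946, -0.3686, 0.1149]
orientation: [[-0.996, 0.088, 0.002], [0.088, 0.996, -0.005], [-0.003, -0.005, -1.0]]
contact_force: [0.5, -0.0, -0.6]
finger_gap: 0.0154
gripper_force: 25.0
```

```bash
python3 - <<'E'
from h import *
s=read_state(); print(s["contact_force"].round(1)); go(.4899,-.369,.0784,174.9,s)
camera("wrist"); go(.4899,-.369,.0784,174.9); camera("wrist"); go(.4899,-.369,.0784,174.9)
E
```

```text
[ 0.5 -0.  -0.6]
rot [-0.04  0.03  0.01] shift in final axes [ 0.12 -0.02  0.91] in present axes [ 0.12 -0.02  0.91] t 26.2
rot [-0.06  0.04  0.  ] shift in final axes [ 0.12 -0.    0.93] in present axes [0.13 0.   0.93] t 26.3
rot [-0.06  0.04  0.  ] shift in final axes [0.13 0.01 0.94] in present axes [0.13 0.01 0.94] t 26.4
```

jog_arm --deltas '[-0.05, 0.03, 0, 0.08, 0.02, 0.2, 0, 0, 0, 0, 0, 0, 0.2, 0, 0, 0, 0, 0, 0, 0.15, 0, 0, 0, 0, 0, 0, 0.1, 0, 0, 0, 0, 0, 0, 0.1, 0, 0, 0, 0, 0, 0, 0.1, 0, 0, 0, 0, 0, 0, 0.06, 0, 0, 0, 0, 0, 0, 0, 0]'

```text
time_s: 27.02
tool_pos: [0.4904, -0.3683, 0.0782]
orientation: [[-0.996, 0.089, -0.001], [0.089, 0.996, 0.001], [0.001, 0.001, -1.0]]
contact_force: [-1.6, 0.1, 4.2]
finger_gap: 0.0159
gripper_force: 25.0
```

jog_arm --deltas '[0, 0, 0, 0, 0, 0, 0.4, 0, 0, 0, 0, 0, 0, 0.4, 0, 0, 0, 0, 0, 0, 0.4, 0, 0, 0, 0, 0, -0.4, 0.4, 0, 0, 0, 0, 0, -1, 0.4, 0, 0, 0, 0, 0, -1, 0.4, 0, 0, 0, 0, 0, -1, 0.4, 0, 0, 0, 0, 0, -0.6, 0.4]'

```text
time_s: 27.68
tool_pos: [0.4917, -0.3694, 0.2426]
orientation: [[-0.996, 0.089, 0.003], [0.089, 0.996, -0.003], [-0.003, -0.003, -1.0]]
contact_force: [0.3, -1.2, 0.2]
finger_gap: 0.037
gripper_force: 0.0
```

jog_arm --deltas '[0, 0, 0, 0, 0, 0, 0.4, 0, 0, 0, 0, 0, 0, 0.4, 0, 0, 0, 0, 0, 0, 0.4]'

```text
time_s: 27.93
tool_pos: [0.4903, -0.368, 0.2368]
orientation: [[-0.996, 0.09, -0.002], [0.09, 0.996, 0.002], [0.002, 0.002, -1.0]]
contact_force: [0.2, -0.1, -0.4]
finger_gap: 0.0369
gripper_force: 0.0
```

```bash
python3 - <<'E'
from h import *
w=camera("wrist"); s=read_state(); m=wood(w["color"])
for X,z in (([.49,-.369],.062),([.49,-.1605],.062)):
    uv=tuple(int(i) for i in proj(w,X+[z],s)[0])
    for zz in (z,z+.012):
        P=(ray(w,comp(m,uv),zz,s)[:,:2]*1000).astype('float32'); r=cv2.minAreaRect(P); print(uv,zz,np.round(r[0],1),np.round(r[1],1),round(r[2],1))
cv2.imwrite("pics/w12.png",w["color"])
# top view: all three plates on home plane and loose plane
c=camera("top"); m=wood(c["color"])
for X,z in (([.478,.237],.068),([.49,-.1605],.062),([.49,-.369],.062)):
    p=c["mtx"]@(c["R"]@np.r_[X,z]+c["t"]); uv=tuple(int(round(i)) for i in p[:2]/p[2])
    P=(ray(c,comp(m,uv),z)[:,:2]*1000).astype('float32'); r=cv2.minAreaRect(P); print("top",uv,np.round(r[0],1),np.round(r[1],1),round(r[2],1))
E
```

```text
(320, 227) 0.062 [ 485.9 -369. ] [ 57.4 128. ] 84.6
(320, 227) 0.074 [ 483.3 -368.8] [ 55.3 123.3] 84.6
(538, 208) 0.062 [ 487.8 -162.5] [84.5 81.2] 71.2
(538, 208) 0.074 [ 485.2 -169.8] [81.4 78.3] 71.2
top (224, 226) [478.8 239.1] [103.1 109. ] 19.1
top (393, 222) [ 490.2 -161.6] [84.7 85.7] 70.6
top (481, 222) [ 487.9 -368.1] [ 59.4 127.9] 84.9
```

```bash
python3 -c "
from plant import *
print(hand_in())"
```

```text
the job is handed in; nothing more can be done
None
```

I put all three lids on their own dishes and handed the job in at about 28 s of robot time. The camera measurements put each lid fully home, but `hand_in()` gave no verdict.

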